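# Fit a sign arm to a slotted display post and slot in the price sign

## Robot

A 6-joint arm with a two-finger parallel gripper is mounted at the origin on the work surface. World frame = base frame: x ahead of the robot, y to its left, z up, the work surface at z = 0. Lengths are in m, angles in rad, forces in N, time in s.
With the tool pointing down it reaches from about 0.375 to 0.925 m from the base axis. Payload 5.7 kg.
Tool frame: the origin (TCP) lies between the finger pads; the fingertips stand 11 mm ahead of it and the grasp point (between the pads) lies 8 mm behind it (finger_overhang is the z of the fingertips in the tool frame, in m); z points along the fingers, y is the line along which they close (so a half turn about z gives the same grasp; the last joint's range is limited). The gripper opens to 88 mm and grips with 3 to 60 N. Pads are 20 mm wide; open, the fingers measure 115 mm over their backs; the gripper's body (75 mm by 178 mm) begins 61 mm behind the grasp point.
Start: joints at [-1.432, 0.359, 1.51, -0, 1.272, -0.115], TCP at [0.151, -0.581, 0.234] pointing down, gripper open.
Joint ranges: [-2.97, 2.97], [-1.01, 2.36], [0.21, 2.38], [-0.96, 4.11], [0.2, 2.71], [-2.98, 2.98]. Speed limits (rad/s): [2.39, 2.39, 3.14, 3.14, 3.14, 3.14].

## Interface

Orientations are given as a rotation vector (axis times angle).
In Python, from rig import * gives the robot as it stands.
- The arm moves only by the shell command python3 -m crank 'ROWS' [FORCE]. ROWS is JSON, a list that holds one entry, the list of rows, each a list of 7 numbers: the opening in per cent of the stroke, from 0 (shut) to 100 (fully open), then the shift along the tool's x, y, z in m, then the turn, a rotation vector about the tool's x, y, z in degrees. A call has 1 to 5 rows; each row shifts and turns the commanded pose from where the row before left it, along the tool's axes as they then stand; what a row does not reach is not made up. A row lasts 1/8 s, in which the tool goes at most 62.5 mm and 10.7 degrees, less where a joint would pass 70% of its speed; a pose out of reach is approached as far as the arm can. A call is refused whole if a number of a shift passes 0.0625 or a number of a turn 10.7, either way. A call with a gripper value outside its range is refused whole. The fingers move at their own pace and stop on an object; FORCE is the grip in N (left out, the last holds). Time passes only in rows, so rows that do not move let the fingers close. It gives the time, the measured TCP pose, the force, the opening and the grip force at its end, in the units of the state.
- observe(): the state, without advancing time (a new reading comes with each control period).
- get_image(name): name is "scene" or "top" or "wrist"; returns the picture (400x640x3 uint8, red, green, blue); there is no depth.
- camera_model(name): a dict with "vertical_fov" (degrees; the focal length in pixels is half the picture's height over the tangent of half this angle, whatever the lens; pixels are square), "cx", "cy" (the principal point, pixels), "world_to_cam" (4x4, takes a point from world to camera coordinates). Camera axes: x right, y down, z forward; pixel columns grow to the right and rows downward; lengths in m; the calibration is good to about 2 mm. The wrist camera is an equidistant fisheye: a pixel r from the principal point sees the ray r / f radians off the axis. A picture is of the moment at which its call begins: read the wrist's pose just before it. camera_model takes no time and is no camera call; for the wrist camera it gives the pose at the moment of the call.
- finish_job(): hands the job in; it is judged then, once.
The state is a dict: "time": time; "joint_positions": joint angles; "joint_vel": joint speeds; "effort": joint torques, N m; "ee_pos": TCP position; "tool_rot": TCP orientation; "wrist_force": force on the tool from outside, world axes, zero at the start; "ft_torque": the same for the moment, N m; "gripper_width": finger opening in m; "grip_force": force on a finger pad.
Only numpy, scipy, OpenCV 4.12 (cv2) and the standard library are available. Lean on these libraries where they do the work, as an engineer would, in place of code of your own. Each camera call takes 0.05 s, during which the arm holds its last target. There are 200 camera calls.

## Task

Hook the bare-metal sign arm onto the black display post, its upper claws in the topmost pair of slots, and press it down until it is fully home against the post and its red lock tab snaps out. Then take the yellow price sign from the rack and slide it gently down, upright, into the channel at the front of the arm until it sits on the channel floor. Leave the other signs, the block tub and the green game box where they are.

Things in the scene. Friction and masses are not known exactly. Their poses are not given: they have to be found in the camera images.
- post: Fixed black display post, origin under its centre; x runs from its front (robot side) to its back, z up. Channel 60 (y) x 30 mm (x), 270 mm tall, open at the back. Front web 4 mm thick, two slot columns centred at y -11 and +11 mm; slots 8 mm wide, 26 tall, bottom edges 50, 100, 150 and 200 mm up. Foot plate 10 mm thick, x -60 to +100, y -65 to +65 mm. Its place and yaw vary.
- post_seat (a point): Seat point: on the post's front face (15 mm in front of its centre), midway between the slot columns, level with the bottom edges of the topmost pair of slots, 200 mm above the table. Axes as the post's: x points into the post. Above these slots the web is plain. When the sign arm is home its origin lies here, within about 2.5 mm, axes parallel, the arm drooping up to 0.04 rad.
- sign_arm: Loose bare-metal arm standing on its flat underside, about 0.34 kg. Origin: on its back face, midway between the claws, at the underside of the upper necks, 65 mm above the arm's underside. x points the way the claws point, z up; the arm runs to -x and ends at x -178 mm. Back plate 5 mm thick, 36 wide, z -65 to +30 mm. A thin strut slants from it down to the bar, reaching x -42 mm.
- upper_claws (a point): Midway between the two upper claws, under their necks; 8 mm along x from the arm's origin. Claws: two pairs, y -11 and +11 mm, 4.5 mm thick; necks 8 mm tall, undersides at z 0 and -50 mm in the arm's frame, reach 11 mm; behind a gap of 5.5 mm (7.5 at the tip) a nose turns down 9 mm. They pass straight into the slots when the arm's origin is 9 to 18 mm above post_seat; the arm then goes down to it.
- bar_grip (a point): Grip point on the arm's straight bar, at x -80, y 0, z -51 mm in the arm's frame, 14 mm above its underside, axes as the arm's. The bar is 12 mm wide (y, grip across it) and 28 mm tall, its top clear from x -45 to -150 mm. The arm's centre of mass is near, at x -80 to -95 mm.
- lock_tab (a joint): Red sprung tab in the arm's back plate, m: 0 = out (8 mm past the back face), 0.008 = pushed in flush. Two prongs, y -11 and +11, z 18 to 24 mm in the arm's frame; 2 N to start, 4 N flush. While hooking in they press on the plain web above the slots, and the drag can hold the arm up: press it down with 5 to 20 N. In the last 2 mm they snap out into the slot tops and lock the arm.
- channel (a point): Centre of the floor of the sign channel at the arm's front end, at x -165, y 0, z -61 mm in the arm's frame, axes as the arm's. Channel open at the top, inside 11 mm wide (x) and 72 mm long (y), 22 mm deep plus about 6 mm of flared lips; outside 80 mm long, 27 mm wide over the lips.
- sign_yellow: Yellow price sign, a rigid panel 8 mm thick (x), 68 mm wide (y), 100 mm tall (z), 60 g, the same on both faces. Origin: centre of its lower edge. It stands upright in one of the three slots of the rack.
- sign_red: Red price sign of the same size and origin, in another slot of the rack; leave it.
- sign_blue: Blue price sign of the same size and origin, in another slot of the rack; leave it.
- sign_rack: Fixed white rack, 170 (x) x 84 (y) mm, origin at the centre of its underside, z up. Three slots at x -55, 0 and +55 mm, each 11 mm wide (x), floor 8 mm and walls 34 mm above the table; each holds a sign, 47 mm free between neighbours.
- block_tub: Small clear tub of toy blocks with a red lid and yellow handle, 112 x 142 x 110 mm, origin at the centre of its underside; leave it.
- game_box: Flat green game box, 130 x 90 x 34 mm, origin at the centre of its underside; leave it.
Not all that is in view belongs to the job. There is more than one size of the sign_yellow; the job needs the largest.

How it is judged:
By the outcome, as a careful person would: the job done as asked, in the order asked, and still so for the second after the job is handed in, with the robot touching nothing.
It also fails if it takes over 72 s, if anything falls off the work surface, if the arm or the gripper's body presses on something with over 40 N, if the wrist force passes 120 N, or if a joint passes its speed limit or range.

## Working session

There is one attempt and no reset: what is moved stays moved. The work goes in short steps, Python scripts to look and compute and a shell command to move; the robot and the scene stay as the last step left them, time stands still between calls to the robot, and variables do not carry over. Pictures are saved under pics/ and viewed, at most 10 in all, crops included, and the job is handed in when it is done.

```bash
ls; mkdir -p pics; python3 - <<'E'
from rig import *
import cv2,numpy as np
for n in("scene","top"):
    im=get_image(n); cv2.imwrite(f"pics/{n}0.png",im[:,:,::-1])
    c=camera_model(n); print(n,c["vertical_fov"],c["cx"],c["cy"],np.round(c["world_to_cam"],3).tolist())
s=observe(); print(s["time"],s["ee_pos"],s["tool_rot"],s["wrist_force"],s["gripper_width"])
E
```

```text
pics
scene 54.192271607524745 321.33516375700236 202.6702529019312 [[0.826, 0.564, -0.006, -0.441], [0.318, -0.474, -0.821, -0.042], [-0.466, 0.676, -0.571, 1.448], [0.0, 0.0, 0.0, 1.0]]
top 43.989092649929106 318.1470649166149 196.57113445722456 [[0.002, -1.0, 0.016, -0.015], [-0.993, -0.003, -0.115, 0.531], [0.115, -0.015, -0.993, 1.327], [0.0, 0.0, 0.0, 1.0]]
0.1 [ 0.15056876 -0.58016385  0.23289922] [-3.11465626e+00 -3.97356216e-01 -1.03339149e-06] [ 0.26170302 -0.30436792  0.00495302] 0.08796303714816346
```

View pics/scene0.png

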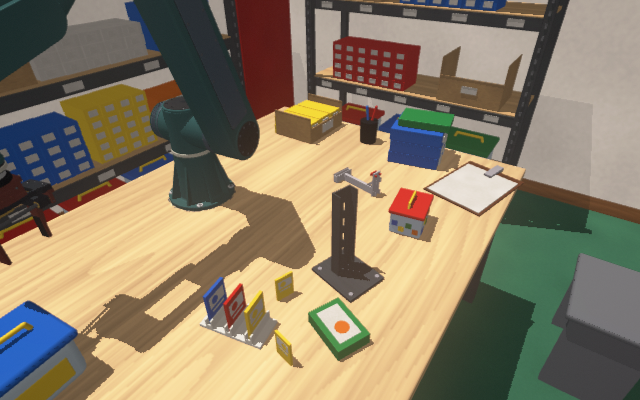

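View pics/top0.png

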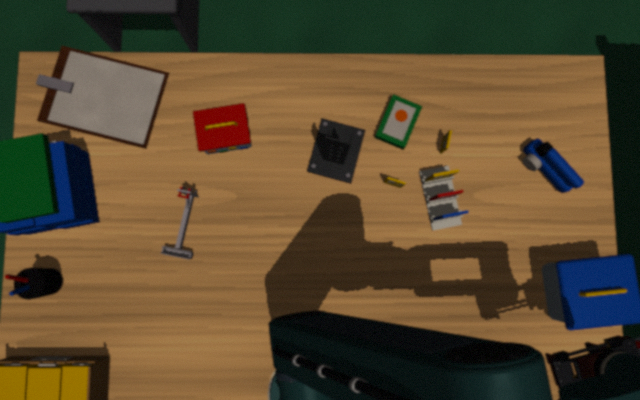

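The scene view shows the sign arm lying at about (357,181), the post at (344,235), the rack with three signs at (235,310), the tub at (410,212) and the green box at (338,327). In the top view the arm runs from its claws at (187,188) to its channel at (178,252), the post foot is at (335,150), and the rack is at (443,197).

There are three candidates for the yellow sign in the top view: the rack slot (440,174), a small loose one at (445,138) and another small loose one at (392,181). The one in the rack fits the description. I'll check it in a close crop.

```bash
python3 - <<'E'
import cv2,numpy as np
t=cv2.imread("pics/top0.png"); s=cv2.imread("pics/scene0.png")
def c(im,x,y,w,h): return cv2.resize(im[y:y+h,x:x+w],(400,300),interpolation=cv2.INTER_CUBIC)
m=np.vstack([np.hstack([c(t,130,175,120,90),c(t,275,105,120,90)]),np.hstack([c(t,380,160,106.66.__int__()+14,90),c(s,190,265,120,90)])])
cv2.imwrite("pics/mos.png",m)
E
```

```text
(no output)
```

View pics/mos.png

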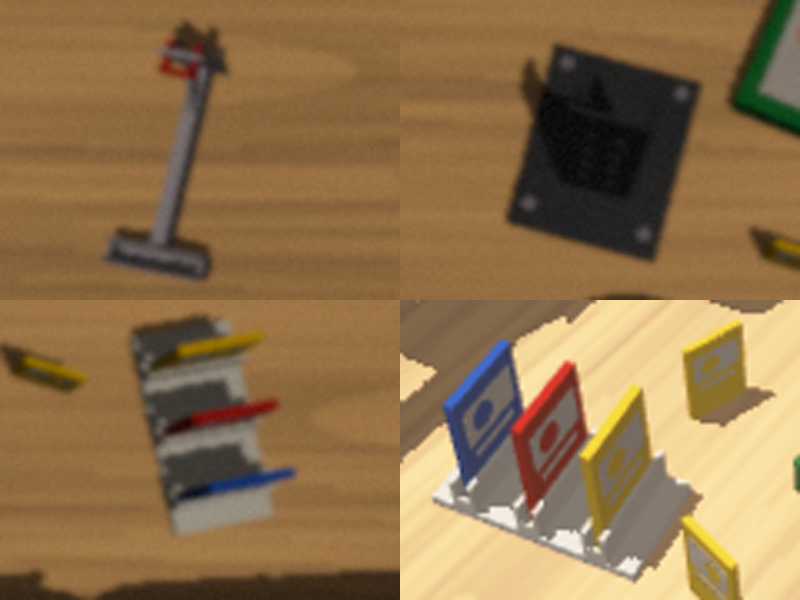

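The crops show the full-size yellow sign in the rack slot nearest the post (top view about (440,174)). Both loose yellow signs are clearly smaller. Next I'll measure the poses from these corners.

```bash
cat > h.py <<'E'
from rig import *
import numpy as np, cv2
from scipy.spatial.transform import Rotation as R
from scipy.optimize import least_squares
def proj(c,P,wrist=False):
    P=np.atleast_2d(P); T=np.array(c["world_to_cam"]); q=P@T[:3,:3].T+T[:3,3]
    f=200/np.tan(np.radians(c["vertical_fov"]/2)); rr=np.hypot(q[:,0],q[:,1])
    k=f*np.arctan2(rr,q[:,2])/np.maximum(rr,1e-9) if wrist else f/q[:,2]
    return np.c_[c["cx"]+k*q[:,0],c["cy"]+k*q[:,1]]
def fit(c,local,pix,x0,wrist=False,z=0.):
    """planar pose x,y,yaw of a body from local points (Nx3) and pixels"""
    local=np.array(local,float);pix=np.array(pix,float)
    def w(p): return local@R.from_euler('z',p[2]).as_matrix().T+[p[0],p[1],z]
    s=least_squares(lambda p:(proj(c,w(p),wrist)-pix).ravel(),x0)
    return s.x,np.round((proj(c,w(s.x),wrist)-pix),1)
def plan(goal,yaw,op,n=None,vmax=.055,wmax=10.):
    """rows to goal TCP position, tool down with tool-x at yaw"""
    s=observe(); p=np.array(s["ee_pos"]); R0=R.from_rotvec(s["tool_rot"])
    a=yaw/2; R1=R.from_rotvec(np.pi*np.array([np.cos(a),np.sin(a),0]))
    dv=(R0.inv()*R1).as_rotvec(); g=np.array(goal)
    m=max(int(np.ceil(np.linalg.norm(g-p)/vmax)),int(np.ceil(np.degrees(np.linalg.norm(dv))/wmax)),1) if n is None else n
    st=R.from_rotvec(dv/m); cur=R0; out=[]
    for i in range(m):
        out.append([op]+[round(float(v),4) for v in cur.inv().apply((g-p)/m)]+[round(float(v),2) for v in np.degrees(dv/m)])
        cur=cur*st
    print(m,"rows");
    for i in range(0,m,5): print([out[i:i+5]])
def st():
    s=observe(); R0=R.from_rotvec(s["tool_rot"]).as_matrix()
    print("t",round(s["time"],2),"p",np.round(s["ee_pos"],4),"yaw",round(np.arctan2(R0[1,0],R0[0,0]),4),"z",np.round(R0[:,2],3),"F",np.round(s["wrist_force"],1),"w",round(s["gripper_width"],4),"g",np.round(s["grip_force"],1))
E
python3 - <<'E'
from h import *
c=camera_model("top")
def m(x,y,ox,oy): return (ox+x/3.3333,oy+y/3.3333)
post,r=fit(c,[(.1,.065,.01),(.1,-.065,.01),(-.06,-.065,.01),(-.06,.065,.01)],[m(156,45,275,105),m(299,83,275,105),m(255,260,275,105),m(108,220,275,105)],[.6,0,-.27])
print("post",post.round(4),r.tolist())
# arm, body z origin 65mm: channel top corners z=.032, outer 27x80 centred x -.165; backplate top corners z .095
L=[(-.1515,.04,.032),(-.1515,-.04,.032),(-.1785,-.04,.032),(-.1785,.04,.032),(-.0025,.018,.095),(-.0025,-.018,.095)]
P=[m(115,232,130,175),m(212,248,130,175),m(205,278,130,175),m(106,262,130,175),m(160,48,130,175),m(202,58,130,175)]
arm,r=fit(c,L,P,[.5,.37,-.27]); print("arm",arm.round(4),r.tolist())
# rack outline z .034 and yellow sign top
L=[(.085,.042,.02),(.085,-.042,.034),(-.085,-.042,.034),(-.085,.042,.02)]
P=[m(133,325,380,70),m(228,318,380,70),m(272,515,380,70),m(178,535,380,70)]
rk,r=fit(c,L,P,[.5,-.25,.2]); print("rack",rk.round(4),r.tolist())
for y in (.034,-.034): print(proj(c,[*(rk[:2]+R.from_euler('z',rk[2]).as_matrix()[:2,:2]@[.055,y]),.108]))
print([m(150,365,380,70),m(262,338,380,70)])
E
```

```text
post [ 0.6449 -0.0605 -0.2572] [[-0.5, -0.7], [1.0, -0.4], [0.2, 0.5], [-0.7, 0.6]]
arm [ 0.5417  0.3349 -0.1756] [[-0.2, -0.3], [-0.2, 0.2], [-0.1, 1.1], [0.3, 0.7], [-0.4, -0.6], [0.6, -1.1]]
rack [ 0.5317 -0.3526  0.1795] [[-0.7, 2.4], [1.5, -1.6], [1.1, -0.2], [-1.9, -0.6]]
[[431.81773132 174.85980439]]
[[457.21187066 170.37259187]]
[(425.00045000450007, 179.5010950109501), (458.60078600786005, 171.4010140101401)]
```

The fit residuals are about a pixel: post at (0.645, -0.061), yaw -0.257; arm at (0.542, 0.335), yaw -0.176; rack at (0.532, -0.353), yaw 0.18. I'll swing round at height to hover above the bar.

```bash
python3 -c "
from h import *
plan([.42,-.1,.25],1.6,100)"
```

```text
11 rows
[[[100, 0.0347, -0.0361, -0.0015, -0.01, -0.01, -7.01], [100, 0.0388, -0.0316, -0.0015, -0.01, -0.01, -7.01], [100, 0.0424, -0.0266, -0.0015, -0.01, -0.01, -7.01], [100, 0.0453, -0.0213, -0.0015, -0.01, -0.01, -7.01], [100, 0.0476, -0.0156, -0.0015, -0.01, -0.01, -7.01]]]
[[[100, 0.0491, -0.0096, -0.0015, -0.01, -0.01, -7.01], [100, 0.0499, -0.0036, -0.0015, -0.01, -0.01, -7.01], [100, 0.05, 0.0026, -0.0015, -0.01, -0.01, -7.01], [100, 0.0493, 0.0086, -0.0015, -0.01, -0.01, -7.01], [100, 0.0479, 0.0146, -0.0015, -0.01, -0.01, -7.01]]]
[[[100, 0.0457, 0.0203, -0.0016, -0.01, -0.01, -7.01]]]
```

```bash
python3 -m crank '[[[100,0.035,-0.036,-0.0015,0,0,-7],[100,0.039,-0.032,-0.0015,0,0,-7],[100,0.042,-0.027,-0.0015,0,0,-7],[100,0.045,-0.021,-0.0015,0,0,-7],[100,0.048,-0.016,-0.0015,0,0,-7]]]'
python3 -m crank '[[[100,0.049,-0.010,-0.0015,0,0,-7],[100,0.05,-0.004,-0.0015,0,0,-7],[100,0.05,0.003,-0.0015,0,0,-7],[100,0.049,0.009,-0.0015,0,0,-7],[100,0.048,0.015,-0.0015,0,0,-7]]]'
python3 -c "
from h import *
st();plan([.463,.349,.24],2.966,100)"
```

```text
time: 0.72
ee_pos: [0.2734, -0.3601, 0.241]
tool_rot: [-2.85, -1.321, -0.0]
wrist_force: [0.2, 0.6, -0.5]
gripper_width: 0.0878
grip_force: 0.0
time: 1.35
ee_pos: [0.3966, -0.1423, 0.2487]
tool_rot: [-2.321, -2.118, -0.0]
wrist_force: [0.9, -0.8, 0.2]
gripper_width: 0.0877
grip_force: 0.0
t 1.35 p [ 0.3966 -0.1423  0.2487] yaw 1.4794 z [ 0.  0. -1.] F [ 0.9 -0.8  0.2] w 0.0877 g 0.0
10 rows
[[[100, 0.0495, 0.0021, 0.0009, 0.0, -0.0, -8.52], [100, 0.0487, 0.0094, 0.0009, 0.0, -0.0, -8.52], [100, 0.0467, 0.0165, 0.0009, 0.0, -0.0, -8.52], [100, 0.0438, 0.0233, 0.0009, 0.0, -0.0, -8.52], [100, 0.0398, 0.0295, 0.0009, 0.0, -0.0, -8.52]]]
[[[100, 0.035, 0.0351, 0.0009, 0.0, -0.0, -8.52], [100, 0.0294, 0.0399, 0.0009, 0.0, -0.0, -8.52], [100, 0.0232, 0.0438, 0.0009, 0.0, -0.0, -8.52], [100, 0.0165, 0.0468, 0.0009, 0.0, -0.0, -8.52], [100, 0.0094, 0.0487, 0.0009, 0.0, -0.0, -8.52]]]
```

```bash
python3 -m crank '[[[100,0.05,0.002,0.001,0,0,-8.5],[100,0.049,0.009,0.001,0,0,-8.5],[100,0.047,0.016,0.001,0,0,-8.5],[100,0.044,0.023,0.001,0,0,-8.5],[100,0.04,0.03,0.001,0,0,-8.5]]]' >/dev/null
python3 -m crank '[[[100,0.035,0.035,0.001,0,0,-8.5],[100,0.029,0.04,0.001,0,0,-8.5],[100,0.023,0.044,0.001,0,0,-8.5],[100,0.017,0.047,0.001,0,0,-8.5],[100,0.009,0.049,0.001,0,0,-8.5]]]' >/dev/null
python3 -m crank '[[[100,0,0,0,0,0,0],[100,0,0,0,0,0,0]]]' >/dev/null
python3 - <<'E'
from h import *
st(); c=camera_model("wrist"); im=get_image("wrist"); 
import pickle; pickle.dump(c,open("w1.pkl","wb"))
cv2.imwrite("pics/w1.png",im[:,:,::-1])
a=[.5417,.3349,.065]; Q=R.from_euler('z',-.1756)
print(proj(c,Q.apply([(-.1515,.04,-.033),(-.1515,-.04,-.033),(-.1785,-.04,-.033),(-.1785,.04,-.033),(0,.018,.03),(0,-.018,.03)])+a,True).round(1).tolist())
E
```

```text
t 2.85 p [0.4641 0.3483 0.2381] yaw 2.9585 z [-0.001 -0.001 -1.   ] F [ 0.2 -0.8 -0.6] w 0.0879 g 0.0
[[351.0, 120.2], [281.2, 120.8], [280.8, 97.5], [351.0, 96.9], [334.2, 267.2], [300.2, 267.4]]
```

View pics/w1.png

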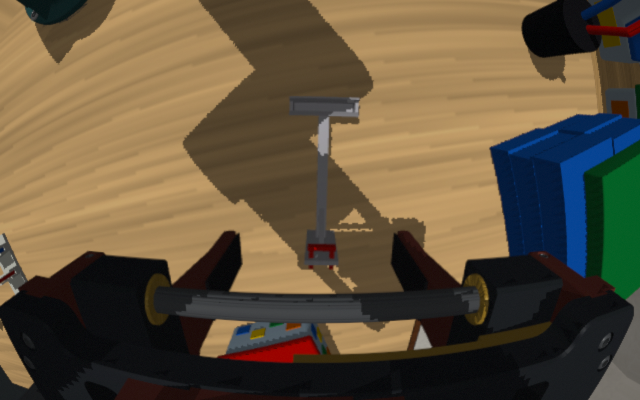

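The wrist view shows the arm upright: channel at (290–359, 97–117), bar at about (322,180), red tab at (321,252). That is some 8 px off the prediction, so I'll crop in and refine.

```bash
python3 - <<'E'
import cv2,numpy as np
im=cv2.imread("pics/w1.png")
a=cv2.resize(im[85:135,275:375],None,fx=8,fy=8,interpolation=cv2.INTER_CUBIC)[:280]
b=cv2.resize(im[222:276,275:375],None,fx=8,fy=8,interpolation=cv2.INTER_CUBIC)[:320]
b=cv2.resize(im[232:272,275:375],None,fx=8,fy=8,interpolation=cv2.INTER_CUBIC)
cv2.imwrite("pics/w1c.png",np.vstack([a,b]))
E
```

```text
(no output)
```

View pics/w1c.png

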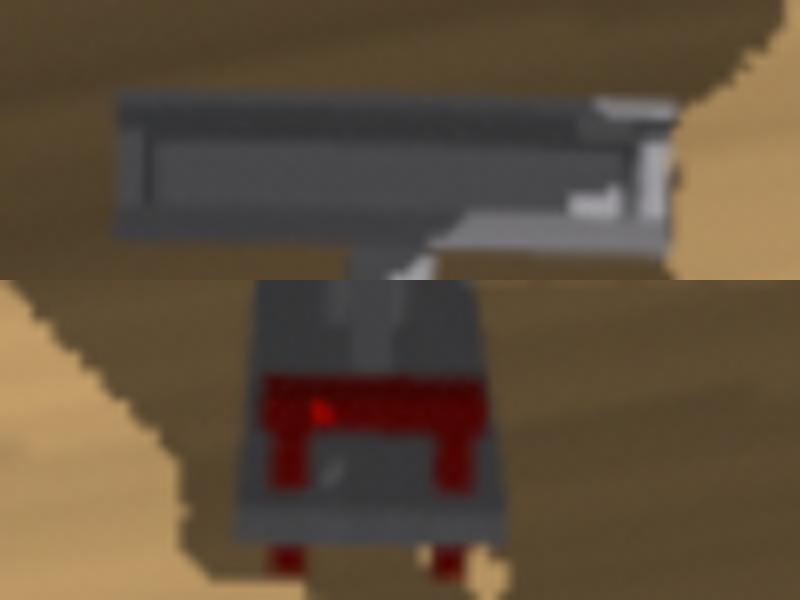

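```bash
python3 - <<'E'
from h import *
import pickle; c=pickle.load(open("w1.pkl","rb"))
L=[(-.1785,-.04,.032),(-.1785,.04,.032),(-.1515,-.04,.032),(-.1515,.04,.032),(0,-.018,.095),(0,.018,.095)]
P=[(289.75,96.5),(359.75,97.75),(289.5,115),(358.75,116.9),(304.6,264.9),(338.5,264.9)]
a,r=fit(c,L,P,[.54,.335,-.17],True); print("arm",a.round(4),r.tolist())
Q=R.from_euler('z',a[2]); g=Q.apply([-.082,0,0])[:2]+a[:2]; print("grip",g.round(4))
plan([*g,.10],a[2]+np.pi,60,n=4)
E
```

```text
arm [ 0.5398  0.34   -0.2056] [[-0.1, -2.6], [-0.0, -1.9], [-0.3, 2.2], [0.3, 2.1], [0.0, -0.2], [0.1, 0.4]]
grip [0.4596 0.3568]
4 rows
[[[60, 0.0015, 0.002, 0.0346, -0.02, -0.01, 0.31], [60, 0.0015, 0.002, 0.0346, -0.02, -0.01, 0.31], [60, 0.0016, 0.002, 0.0346, -0.02, -0.01, 0.31], [60, 0.0016, 0.002, 0.0346, -0.02, -0.01, 0.31]]]
```

The wrist fit puts the arm at (0.5398, 0.3400), yaw -0.206, with the bar grip at (0.4596, 0.3568). I'll descend and grip.

```bash
python3 -m crank '[[[60,0.0015,0.002,0.035,0,0,0.3],[60,0.0015,0.002,0.035,0,0,0.3],[60,0.0015,0.002,0.035,0,0,0.3],[60,0.0015,0.002,0.033,0,0,0.3],[60,0,0,0.03,0,0,0]]]' 40 >/dev/null
python3 -m crank '[[[60,0,0,0.03,0,0,0],[60,0,0,0.024,0,0,0],[60,0,0,0,0,0,0]]]' >/dev/null
python3 -c "
from h import *
st();plan([.4596,.3568,.016],2.936,60,n=1)"
```

```text
t 3.9 p [0.459  0.3557 0.0155] yaw 2.9359 z [-0.003 -0.002 -1.   ] F [ 0.3 -0.1 -0.3] w 0.0527 g 0.0
1 rows
[[[60, -0.0003, 0.0011, -0.0005, -0.16, -0.17, -0.0]]]
```

```bash
python3 -m crank '[[[60,0,0.001,0,-0.15,-0.15,0],[0,0,0,0,0,0,0],[0,0,0,0,0,0,0],[0,0,0,0,0,0,0],[0,0,0,0,0,0,0]]]' 55
python3 -m crank '[[[0,0,0,0,0,0,0],[0,0,0,0,0,0,0],[0,0,0,-0.02,0,0,0],[0,0,0,-0.05,0,0,0],[0,0,0,-0.05,0,0,0]]]' 
python3 -m crank '[[[0,0,0,-0.05,0,0,0],[0,0,0,-0.05,0,0,0],[0,0,0,-0.03,0,0,0],[0,0,0,0,0,0,0],[0,0,0,0,0,0,0]]]' >/dev/null
python3 - <<'E'
from h import *
st(); c=camera_model("wrist"); im=get_image("wrist"); 
import pickle; pickle.dump(c,open("w2.pkl","wb"))
cv2.imwrite("pics/w2.png",im[:,:,::-1])
cv2.imwrite("pics/w2c.png",cv2.resize(im[90:290,200:450,::-1],None,fx=3,fy=3,interpolation=cv2.INTER_CUBIC))
E
```

```text
time: 4.53
ee_pos: [0.4605, 0.3587, 0.0169]
tool_rot: [0.318, 3.123, 0.003]
wrist_force: [0.2, -4.9, 3.0]
gripper_width: 0.0163
grip_force: 2.1
time: 5.15
ee_pos: [0.4594, 0.3587, 0.1368]
tool_rot: [0.32, 3.124, 0.003]
wrist_force: [0.9, 0.9, -3.4]
gripper_width: 0.0117
grip_force: 55.0
t 5.78 p [0.4587 0.358  0.2647] yaw 2.9381 z [ 0.     0.001 -1.   ] F [ 0.1  0.1 -4. ] w 0.0116 g 55.0
```

View pics/w2c.png

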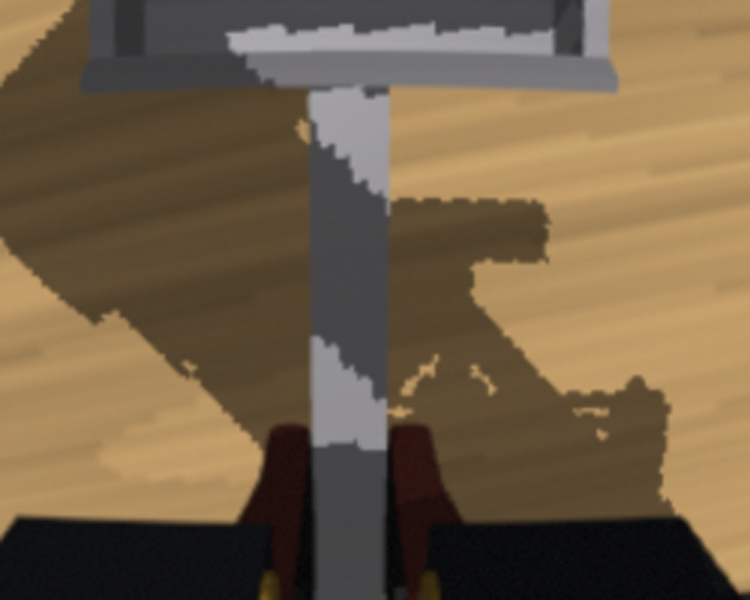

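The arm is held squarely (55 N, 11.6 mm). Its lip corners are at about (227,120) and (406,120) in the wrist image. I'll check the held offset against these.

```bash
python3 - <<'E'
from h import *
import pickle; c=pickle.load(open("w2.pkl","rb"))
st(); p=np.array(observe()["ee_pos"]); Q=R.from_euler('z',-.2035)
P=np.array([(226.7,120),(405.7,120)])
for e in (.1515,.1545):
    L=np.array([(-e,-.04,-.033),(-e,.04,-.033)])
    f=lambda v:(proj(c,Q.apply(L+[v[0],v[1],.0481])+p,True)-P).ravel()
    s=least_squares(f,[.08,0]); print(e,s.x.round(4),s.fun.round(1))
im=cv2.imread("pics/w2.png"); cv2.imwrite("pics/w2d.png",cv2.resize(im[230:400,220:420],None,fx=4,fy=3.5,interpolation=cv2.INTER_CUBIC))
print(proj(c,Q.apply(np.array([(.0815,-.018,.0781),(.0815,.018,.0781)]))+p,True).round(1))
E
```

```text
t 5.83 p [0.4585 0.3578 0.2642] yaw 2.9381 z [-0.001  0.    -1.   ] F [-0.5  0.1 -3.7] w 0.0118 g 55.0
0.1515 [0.0787 0.0005] [ 0.1  0.1 -0.1 -0.1]
0.1545 [0.0817 0.0005] [ 0.1  0.1 -0.1 -0.1]
[[278.5 467.5]
 [352.7 467.5]]
```

```bash
python3 -c "
from h import *
plan([.5134,-.0259,.205],2.8845,0,n=8)"
```

```text
8 rows
[[[0, -0.0164, -0.0456, 0.0074, 0.0, -0.0, 0.38], [0, -0.0167, -0.0455, 0.0074, 0.0, -0.0, 0.38], [0, -0.017, -0.0454, 0.0074, 0.0, -0.0, 0.38], [0, -0.0173, -0.0452, 0.0074, 0.0, -0.0, 0.38], [0, -0.0176, -0.0451, 0.0074, 0.0, -0.0, 0.38]]]
[[[0, -0.0179, -0.045, 0.0074, 0.0, -0.0, 0.38], [0, -0.0182, -0.0449, 0.0074, 0.0, -0.0, 0.38], [0, -0.0185, -0.0448, 0.0074, 0.0, -0.0, 0.38]]]
```

```bash
python3 -m crank '[[[0,-0.016,-0.045,0.006,0,0,0.4],[0,-0.017,-0.045,0.006,0,0,0.4],[0,-0.017,-0.045,0.007,0,0,0.4],[0,-0.017,-0.045,0.007,0,0,0.4],[0,-0.018,-0.045,0.008,0,0,0.4]]]' >/dev/null
python3 -m crank '[[[0,-0.018,-0.045,0.008,0,0,0.4],[0,-0.018,-0.045,0.008,0,0,0.4],[0,-0.018,-0.044,0.009,0,0,0.3],[0,0,0,0.02,0,0,0],[0,0,0,0.02,0,0,0]]]' >/dev/null
python3 -m crank '[[[0,0,0,0,0,0,0],[0,0,0,0,0,0,0],[0,0,0,0,0,0,0]]]' >/dev/null
python3 - <<'E'
from h import *
st(); t=get_image("top"); s=get_image("scene")
cv2.imwrite("pics/top3.png",t[:,:,::-1]); cv2.imwrite("pics/scene3.png",s[:,:,::-1])
def c(im,x,y,w,h,W,H):
    a=im[y:y+h,x:x+w,::-1].astype(float)/255; return (255*cv2.resize(a,(W,H),interpolation=cv2.INTER_CUBIC).clip(0,1)**.5).astype(np.uint8)
cv2.imwrite("pics/m3.png",np.hstack([c(t,300,105,66,100,396,600),c(s,295,155,100,150,400,600)]))
E
```

```text
t 7.45 p [ 0.5149 -0.0224  0.1676] yaw 2.8844 z [ 0.004  0.002 -1.   ] F [-0.1  0.  -3.1] w 0.0118 g 55.0
```

View pics/m3.png

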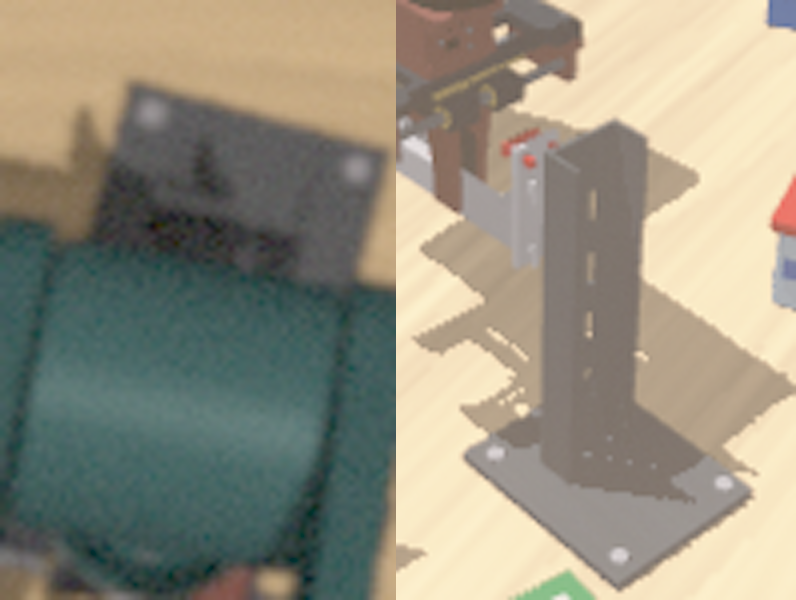

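In the scene crop the arm hangs level in front of the post. The post top corners are clear at (547,153), (578,172), (615,120) and (647,138), the foot corners at (465,455), (617,577) and (750,488), and the prong tips near (529,160) and (553,146). I'll fit the post jointly with the top view, then compare the arm in the same camera.

```bash
python3 - <<'E'
from h import *
cs,ct=camera_model("scene"),camera_model("top")
m=lambda x,y:((x-396)/4+295,y/4+155)
S=[((-.06,-.065,.01),m(465,455)),((.1,-.065,.01),m(618,578)),((.1,.065,.01),m(750,489)),((-.015,-.03,.27),m(547,153)),((.015,-.03,.27),m(578,173)),((-.015,.03,.27),m(615,119)),((.015,.03,.27),m(647,138))]
T=[((.1,.065,.01),(321.8,118.5)),((.1,-.065,.01),(364.7,130)),((-.06,-.065,.01),(351.5,183)),((-.06,.065,.01),(307.4,171))]
def run(S,T,x0):
    def f(p):
        Q=R.from_euler('z',p[2]); w=lambda L:Q.apply(np.array([a for a,_ in L]))+[p[0],p[1],0]
        o=[]
        if S:o.append(proj(cs,w(S))-np.array([b for _,b in S]))
        if T:o.append(proj(ct,w(T))-np.array([b for _,b in T]))
        return np.vstack(o).ravel()
    s=least_squares(f,x0); print(s.x.round(4)); print(s.fun.reshape(-1,2).round(1).tolist()); return s.x
run(S,[],[.64,-.06,-.25]); p=run(S,T,[.64,-.06,-.25])
e=np.array(observe()["ee_pos"]); Q=R.from_euler('z',-.257)
for k in (.0787,.0817):
    o=e+Q.apply([k,0,.0481])
    w=proj(cs,Q.apply(np.array([(.008,-.011,.021),(.008,.011,.021),(0,-.018,-.065),(0,-.018,.03)]))+o); print(k,((w-[295,155])*4+[396,0]).round(0).tolist())
E
```

```text
[ 0.6486 -0.0614 -0.2609]
[[-1.1, -0.9], [0.3, 1.7], [1.4, -0.3], [-0.9, -0.3], [-0.2, -0.1], [-0.0, -0.6], [0.5, -0.4]]
[ 0.6471 -0.0606 -0.2583]
[[-1.4, -1.2], [0.1, 1.2], [1.0, -0.8], [-1.2, -0.6], [-0.5, -0.4], [-0.4, -0.9], [0.2, -0.7], [-0.4, -1.5], [1.0, -1.3], [0.2, -0.3], [-0.6, -0.2]]
0.0787 [[530.0, 158.0], [555.0, 146.0], [514.0, 264.0], [513.0, 145.0]]
0.0817 [[533.0, 160.0], [558.0, 147.0], [517.0, 266.0], [516.0, 147.0]]
```

The prongs and plate match a held offset of 0.079 m. The post is at (0.648, -0.061), yaw -0.26. I'll line up 20 mm off and then ease in, watching the force.

```bash
python3 -c "
from h import *
u=np.array([.9664,-.2571]); g=np.array([.6335,-.0571])-.0987*u; print(g)
plan([*g,.166],np.pi-.26,0,n=2)"
```

```text
[ 0.53811632 -0.03172423]
2 rows
[[[0, -0.0124, -0.0015, 0.0009, 0.09, 0.11, 0.08], [0, -0.0124, -0.0015, 0.0009, 0.09, 0.11, 0.08]]]
```

```bash
python3 -m crank '[[[0,-0.012,-0.0015,0.001,0.1,0.1,0.1],[0,-0.012,-0.0015,0.001,0.1,0.1,0.1],[0,0,0,0,0,0,0],[0,0,0,0,0,0,0]]]' >/dev/null
python3 -c "
from h import *
st();u=np.array([.9664,-.2571]); g=np.array([.6335,-.0571])-.0987*u
plan([*g,.166],np.pi-.26,0,n=1)"
python3 -m crank '[[[0,-0.004,0,0,0,0,0],[0,-0.003,0,0,0,0,0],[0,0,0,0,0,0,0]]]'
python3 -m crank '[[[0,-0.003,0,0,0,0,0],[0,-0.002,0,0,0,0,0],[0,0,0,0,0,0,0]]]'
```

```text
t 8.05 p [ 0.5367 -0.0316  0.1649] yaw 2.8804 z [-0.002 -0.    -1.   ] F [-0.1 -0.  -3.4] w 0.0121 g 55.0
1 rows
[[[0, -0.0014, 0.0003, -0.0011, -0.04, -0.1, -0.07]]]
time: 8.43
ee_pos: [0.5405, -0.0325, 0.1645]
tool_rot: [-0.408, -3.108, -0.0]
wrist_force: [-8.4, 1.9, 0.2]
gripper_width: 0.0115
grip_force: 55.0
time: 8.8
ee_pos: [0.5456, -0.0332, 0.164]
tool_rot: [-0.407, -3.108, -0.002]
wrist_force: [-2.5, 3.3, -5.9]
gripper_width: 0.0116
grip_force: 55.0
```

```bash
python3 -m crank '[[[0,-0.002,0,0,0,0,0],[0,0,0,0,0,0,0]]]'
python3 -m crank '[[[0,-0.002,0,0,0,0,0],[0,0,0,0,0,0,0]]]'
python3 -m crank '[[[0,-0.002,0,0,0,0,0],[0,0,0,0,0,0,0]]]'
```

```text
time: 9.05
ee_pos: [0.5484, -0.0339, 0.1642]
tool_rot: [-0.408, -3.11, -0.002]
wrist_force: [-3.1, 4.3, -6.2]
gripper_width: 0.0119
grip_force: 55.0
time: 9.3
ee_pos: [0.5502, -0.0344, 0.1641]
tool_rot: [-0.408, -3.109, -0.002]
wrist_force: [-3.7, 4.3, -5.2]
gripper_width: 0.0116
grip_force: 55.0
time: 9.55
ee_pos: [0.552, -0.0349, 0.1641]
tool_rot: [-0.408, -3.109, -0.002]
wrist_force: [-2.9, 3.4, -6.0]
gripper_width: 0.0118
grip_force: 55.0
```

```bash
python3 -m crank '[[[0,-0.001,0.001,0,0,0,0],[0,0,0,0,0,0,0]]]'
python3 -m crank '[[[0,-0.002,0,0,0,0,0],[0,0,0,0,0,0,0]]]'
python3 -m crank '[[[0,-0.002,0,0,0,0,0],[0,0,0,0,0,0,0]]]'
```

```text
time: 9.8
ee_pos: [0.5522, -0.0345, 0.1641]
tool_rot: [-0.408, -3.107, -0.0]
wrist_force: [-6.7, 2.4, -2.3]
gripper_width: 0.0116
grip_force: 55.0
time: 10.05
ee_pos: [0.5523, -0.0345, 0.164]
tool_rot: [-0.407, -3.104, -0.001]
wrist_force: [-13.1, 3.1, 1.9]
gripper_width: 0.0117
grip_force: 55.0
time: 10.3
ee_pos: [0.5524, -0.0345, 0.1637]
tool_rot: [-0.407, -3.1, -0.002]
wrist_force: [-15.8, 4.9, 4.8]
gripper_width: 0.0116
grip_force: 55.0
```

Hard contact came 11.7 mm after the first touch, which suggests the noses entered. I'll ease off the overpush and check in the scene view.

```bash
python3 -m crank '[[[0,0.003,0,0,0,0.2,0],[0,0,0,0,0,0,0]]]'
python3 - <<'E'
from h import *
st(); s=get_image("scene"); cv2.imwrite("pics/scene4.png",s[:,:,::-1])
a=s[150:240,300:375,::-1].astype(float)/255
cv2.imwrite("pics/s4c.png",(255*cv2.resize(a,(500,600),interpolation=cv2.INTER_CUBIC).clip(0,1)**.6).astype(np.uint8))
E
```

```text
time: 10.55
ee_pos: [0.5524, -0.0345, 0.164]
tool_rot: [-0.407, -3.103, -0.002]
wrist_force: [-7.9, 3.6, -1.8]
gripper_width: 0.0117
grip_force: 55.0
t 10.55 p [ 0.5524 -0.0345  0.164 ] yaw 2.8806 z [-0.012  0.003 -1.   ] F [-7.9  3.6 -1.8] w 0.0117 g 55.0
```

View pics/s4c.png

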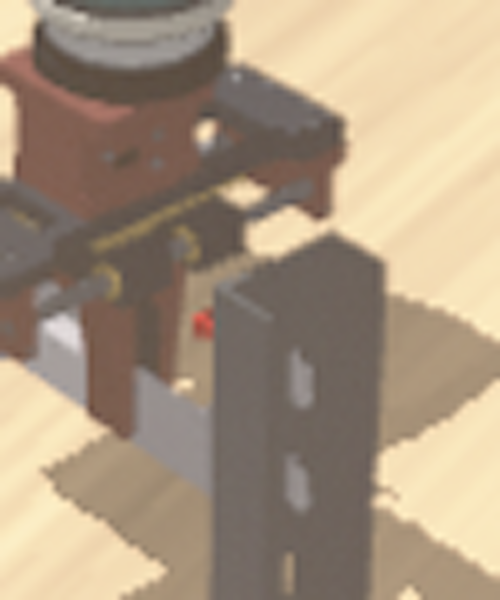

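The bare-metal claws fill the top two slots at crop (300,378) and (298,485), so the arm is in. I'll press down in small rows.

```bash
python3 -m crank '[[[0,0.001,0,0.003,0,0,0],[0,0,0,0.003,0,0,0],[0,0,0,0,0,0,0]]]'
python3 -m crank '[[[0,0,0,0.003,0,0,0],[0,0,0,0.002,0,0,0],[0,0,0,0,0,0,0]]]'
python3 -m crank '[[[0,0,0,0.002,0,0,0],[0,0,0,0,0,0,0]]]'
```

```text
time: 10.98
ee_pos: [0.5523, -0.0345, 0.1584]
tool_rot: [-0.407, -3.104, -0.001]
wrist_force: [-7.9, 2.8, -0.7]
gripper_width: 0.0117
grip_force: 55.0
time: 11.35
ee_pos: [0.5522, -0.0345, 0.1535]
tool_rot: [-0.407, -3.104, -0.001]
wrist_force: [-7.9, 3.8, -0.5]
gripper_width: 0.0118
grip_force: 55.0
time: 11.6
ee_pos: [0.5523, -0.0345, 0.1515]
tool_rot: [-0.407, -3.104, -0.001]
wrist_force: [-7.4, 3.4, 0.2]
gripper_width: 0.0118
grip_force: 55.0
```

```bash
python3 -m crank '[[[0,0,0,0.002,0,0,0],[0,0,0,0,0,0,0]]]'
python3 -m crank '[[[0,0,0,0.002,0,0,0],[0,0,0,0,0,0,0]]]'
```

```text
time: 11.85
ee_pos: [0.5523, -0.0344, 0.15]
tool_rot: [-0.407, -3.105, -0.001]
wrist_force: [-10.2, 3.8, 5.2]
gripper_width: 0.0114
grip_force: 55.0
time: 12.1
ee_pos: [0.5524, -0.0344, 0.1489]
tool_rot: [-0.407, -3.105, -0.001]
wrist_force: [-11.2, 3.6, 10.8]
gripper_width: 0.0119
grip_force: 55.0
```

```bash
python3 -m crank '[[[0,0,0,0.002,0,0,0],[0,0,0,0,0,0,0],[0,0,0,0,0,0,0]]]'
python3 - <<'E'
from h import *
st(); s=get_image("scene"); cv2.imwrite("pics/scene5.png",s[:,:,::-1])
a=s[150:240,300:375,::-1].astype(float)/255
cv2.imwrite("pics/s5c.png",(255*cv2.resize(a,(500,600),interpolation=cv2.INTER_CUBIC).clip(0,1)**.6).astype(np.uint8))
E
```

```text
time: 12.48
ee_pos: [0.5525, -0.0344, 0.1482]
tool_rot: [-0.407, -3.106, -0.001]
wrist_force: [-14.1, 5.2, 22.8]
gripper_width: 0.0117
grip_force: 55.0
t 12.47 p [ 0.5525 -0.0344  0.1482] yaw 2.8807 z [-0.009  0.002 -1.   ] F [-14.1   5.2  22.8] w 0.0117 g 55.0
```

View pics/s5c.png

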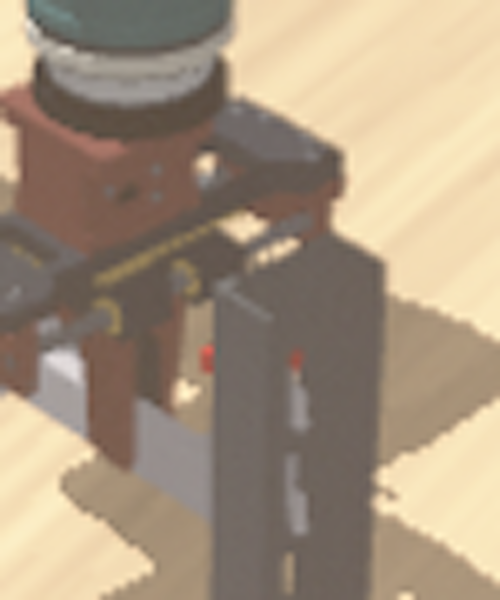

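The red tab now shows in the slot top at crop (297,357), so it has snapped out and the arm is locked. I'll unload, release and rise.

```bash
python3 -m crank '[[[0,0.002,0,-0.003,0,0,0],[0,0.001,-0.0005,-0.0015,0,0,0],[0,0,0,0,0,0,0]]]'
python3 -m crank '[[[30,0,0,0,0,0,0],[30,0,0,0,0,0,0],[30,0,0,0,0,0,0],[30,0,0,-0.03,0,0,0],[30,0,0,-0.05,0,0,0]]]'
python3 -m crank '[[[30,0,0,-0.05,0,0,0],[30,0.02,0,-0.02,0,0,0],[30,0,0,0,0,0,0],[30,0,0,0,0,0,0]]]'
python3 - <<'E'
from h import *
import pickle
st(); c=camera_model("wrist"); im=get_image("wrist"); pickle.dump(c,open("w6.pkl","wb")); cv2.imwrite("pics/w6.png",im[:,:,::-1])
Q=R.from_euler('z',-.2609); o=np.array([.5525,-.0344,.1519])+Q.apply([.0787,0,.0481]); print(o)
w=proj(c,Q.apply(np.array([(-.1785,-.04,-.033),(-.1785,.04,-.033),(-.1515,-.04,-.033),(-.1515,.04,-.033),(-.165,0,-.061)]))+o,True).round(1); print(w.tolist())
x,y=w[:4].mean(0); x0,y0=int(x-110),max(int(y-75),0); print(x0,y0)
cv2.imwrite("pics/w6c.png",cv2.resize(im[y0:y0+150,x0:x0+220,::-1],None,fx=3.6,fy=3.6,interpolation=cv2.INTER_CUBIC))
E
```

```text
time: 12.9
ee_pos: [0.5523, -0.0348, 0.1503]
tool_rot: [-0.408, -3.11, -0.001]
wrist_force: [-0.2, 3.4, -3.3]
gripper_width: 0.0118
grip_force: 55.0
time: 13.52
ee_pos: [0.5515, -0.0352, 0.23]
tool_rot: [-0.408, -3.107, 0.0]
wrist_force: [1.4, -0.2, -0.4]
gripper_width: 0.0263
grip_force: 0.0
time: 14.02
ee_pos: [0.5336, -0.0303, 0.2998]
tool_rot: [-0.408, -3.11, 0.0]
wrist_force: [-0.3, 0.5, -0.9]
gripper_width: 0.0263
grip_force: 0.0
t 14.03 p [ 0.5336 -0.0303  0.2998] yaw 2.8804 z [-0.005  0.001 -1.   ] F [-0.3  0.5 -0.9] w 0.0263 g 0.0
[ 0.62853665 -0.05470068  0.2       ]
[[273.1, 112.6], [360.9, 112.6], [273.5, 141.8], [360.5, 141.7], [316.9, 126.3]]
207 52
```

View pics/w6c.png

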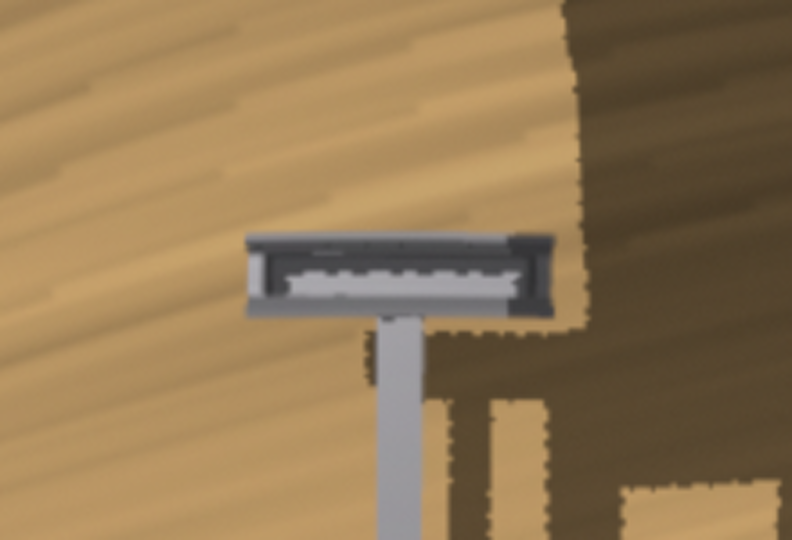

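The channel is at (275–361, 118–140) in the wrist image, square to the arm. It is about 1 mm to +y of the prediction and slightly drooped, as expected. All ten views are used, so from here I'll measure by colour segmentation. Next is the yellow sign.

```bash
python3 -c "
from h import *
plan([.575,-.345,.30],1.75,50,n=8)"
```

```text
8 rows
[[[50, -0.0152, -0.0367, -0.0001, -0.03, -0.04, 8.1], [50, -0.0202, -0.0342, -0.0002, -0.03, -0.04, 8.1], [50, -0.0248, -0.031, -0.0002, -0.03, -0.04, 8.1], [50, -0.0289, -0.0272, -0.0002, -0.03, -0.04, 8.1], [50, -0.0325, -0.0228, -0.0002, -0.03, -0.04, 8.1]]]
[[[50, -0.0353, -0.018, -0.0001, -0.03, -0.04, 8.1], [50, -0.0375, -0.0129, -0.0001, -0.03, -0.04, 8.1], [50, -0.039, -0.0075, -0.0001, -0.03, -0.04, 8.1]]]
```

```bash
python3 -m crank '[[[50,-0.015,-0.037,0,0,0,8.1],[50,-0.020,-0.034,0,0,0,8.1],[50,-0.025,-0.031,0,0,0,8.1],[50,-0.029,-0.027,0,0,0,8.1],[50,-0.0325,-0.023,0,0,0,8.1]]]' >/dev/null
python3 -m crank '[[[50,-0.035,-0.018,0,0,0,8.1],[50,-0.0375,-0.013,0,0,0,8.1],[50,-0.039,-0.0075,0,0,0,8.1],[50,0,0,0,0,0,0],[50,0,0,0,0,0,0]]]' >/dev/null
python3 - <<'E'
from h import *
import pickle
st(); c=camera_model("wrist"); im=get_image("wrist"); pickle.dump(c,open("w7.pkl","wb")); cv2.imwrite("pics/w7.png",im[:,:,::-1])
hsv=cv2.cvtColor(im,cv2.COLOR_RGB2HSV)
for n,lo,hi in(("yellow",(22,150,90),(34,255,255)),("red",(0,170,80),(6,255,255)),("blue",(105,150,60),(125,255,255))):
    k=cv2.inRange(hsv,lo,hi); N,_,s,ce=cv2.connectedComponentsWithStats(k)
    for i in range(1,N):
        if s[i,4]>60: print(n,s[i].tolist(),ce[i].round(1))
Q=R.from_euler('z',.18); b=np.array([.5317,-.3526,0])
for x in (.055,0,-.055): print(proj(c,Q.apply(np.array([(x,-.034,.108),(x,.034,.108),(x,.034,.034),(x,-.034,.034)]))+b,True).round(0).tolist())
E
```

```text
t 15.32 p [ 0.5744 -0.3443  0.2987] yaw 1.7506 z [-0.007  0.003 -1.   ] F [0.1 0.3 0.6] w 0.0437 g 0.0
yellow [320, 62, 23, 41, 233] [330.4  83.1]
yellow [323, 160, 8, 57, 267] [326.  193.8]
yellow [371, 190, 44, 31, 253] [393.4 208.3]
red [274, 158, 10, 59, 429] [278.7 186.4]
blue [228, 159, 11, 58, 387] [232.6 187.9]
blue [277, 327, 80, 27, 726] [324.1 344.2]
blue [129, 331, 16, 16, 154] [136.3 338.7]
[[327.0, 215.0], [328.0, 156.0], [326.0, 150.0], [326.0, 199.0]]
[[280.0, 215.0], [278.0, 156.0], [285.0, 150.0], [286.0, 199.0]]
[[234.0, 214.0], [231.0, 157.0], [246.0, 151.0], [248.0, 199.0]]
```

```bash
python3 - <<'E'
from h import *
import pickle
c=pickle.load(open("w7.pkl","rb")); im=cv2.imread("pics/w7.png")[155:222,315:340]
hsv=cv2.cvtColor(im,cv2.COLOR_BGR2HSV); k=cv2.inRange(hsv,(20,90,60),(36,255,255))
N,l,s,_=cv2.connectedComponentsWithStats(k); i=1+np.argmax(s[1:,4]); k=(l==i)
for r in range(0,67,3):
    x=np.where(k[r])[0]; print(r+155,(x.min()+315,x.max()+315) if len(x) else None,end=" ")
E
```

```text
155 (np.int64(322), np.int64(329)) 158 (np.int64(322), np.int64(329)) 161 (np.int64(323), np.int64(330)) 164 (np.int64(323), np.int64(330)) 167 (np.int64(323), np.int64(330)) 170 (np.int64(323), np.int64(330)) 173 (np.int64(323), np.int64(330)) 176 (np.int64(323), np.int64(330)) 179 (np.int64(323), np.int64(330)) 182 (np.int64(323), np.int64(330)) 185 (np.int64(323), np.int64(330)) 188 (np.int64(323), np.int64(330)) 191 (np.int64(323), np.int64(330)) 194 (np.int64(323), np.int64(330)) 197 (np.int64(323), np.int64(331)) 200 (np.int64(323), np.int64(330)) 203 (np.int64(323), np.int64(330)) 206 (np.int64(323), np.int64(331)) 209 (np.int64(323), np.int64(331)) 212 (np.int64(323), np.int64(331)) 215 (np.int64(323), np.int64(331)) 218 None 221 None
```

```bash
python3 - <<'E'
from h import *
import pickle
c=pickle.load(open("w7.pkl","rb"))
a,r=fit(c,[(0,-.034,.108),(0,.034,.108)],[(327.2,217.3),(326.2,158)],[.58,-.34,.18],True); print("sign",a.round(4),r.tolist())
st(); plan([a[0],a[1],.16],a[2]+np.pi/2,50,n=4)
E
```

```text
sign [ 0.5853 -0.3455  0.2032] [[-0.0, -0.4], [0.0, 0.3]]
t 15.38 p [ 0.5745 -0.3438  0.2991] yaw 1.7511 z [-0.006  0.002 -1.   ] F [-0.2  0.3  0.2] w 0.044 g 0.0
4 rows
[[[50, -0.001, 0.0028, 0.0348, -0.08, -0.05, -0.33], [50, -0.001, 0.0027, 0.0348, -0.08, -0.05, -0.33], [50, -0.001, 0.0027, 0.0348, -0.08, -0.05, -0.33], [50, -0.001, 0.0026, 0.0348, -0.08, -0.05, -0.33]]]
```

The sign is at (0.5853, -0.3455), yaw 0.203, which agrees with the rack slot estimate to within a few millimetres. I'll descend over it and grip.

```bash
python3 -m crank '[[[45,-0.001,0.003,0.035,-0.1,0,-0.3],[45,-0.001,0.003,0.035,-0.1,0,-0.3],[45,-0.001,0.003,0.035,-0.1,0,-0.3],[45,-0.001,0.002,0.034,0,0,-0.3],[45,0,0,0,0,0,0]]]' 20 >/dev/null
python3 - <<'E'
from h import *
import pickle
st(); plan([.5853,-.3455,.085],.2032+np.pi/2,45,n=3)
E
```

```text
t 16.0 p [ 0.5843 -0.3439  0.1585] yaw 1.7725 z [-0.005  0.006 -1.   ] F [-0.9  0.3 -0.2] w 0.0395 g 0.0
3 rows
[[[45, -0.0007, 0.0003, 0.0245, -0.06, -0.12, -0.03], [45, -0.0007, 0.0003, 0.0245, -0.06, -0.12, -0.03], [45, -0.0006, 0.0002, 0.0245, -0.06, -0.12, -0.03]]]
```

```bash
python3 -m crank '[[[45,-0.0005,0.0005,0.025,-0.2,-0.1,0],[45,-0.0005,0,0.025,-0.1,-0.1,0],[45,-0.0005,0,0.023,0,-0.1,0],[45,0,0,0,0,0,0],[0,0,0,0,0,0,0]]]' 20 >/dev/null
python3 -m crank '[[[0,0,0,0,0,0,0],[0,0,0,0,0,0,0],[0,0,0,0,0,0,0],[0,0,0,0,0,0,0],[0,0,0,0,0,0,0]]]'; python3 -c "
from h import *
st()"
```

```text
time: 17.25
ee_pos: [0.5871, -0.3483, 0.089]
tool_rot: [1.984, 2.426, 0.003]
wrist_force: [-1.2, 0.6, 5.7]
gripper_width: 0.0075
grip_force: 20.0
t 17.25 p [ 0.5871 -0.3483  0.089 ] yaw 1.7703 z [ 0.007 -0.003 -1.   ] F [-1.2  0.6  5.7] w 0.0075 g 20.0
```

```bash
python3 -m crank '[[[0,0,0,0,0,0,0]]]'; python3 -m crank '[[[0,0,0,-0.004,0,0,0],[0,0,0,-0.01,0,0,0],[0,0,0,-0.02,0,0,0],[0,0,0,-0.03,0,0,0],[0,0,0,0,0,0,0]]]'
```

```text
time: 17.38
ee_pos: [0.5871, -0.3482, 0.089]
tool_rot: [1.984, 2.426, 0.003]
wrist_force: [-1.8, 0.3, 6.5]
gripper_width: 0.0075
grip_force: 20.0
time: 18.0
ee_pos: [0.5887, -0.3492, 0.1562]
tool_rot: [1.98, 2.421, 0.004]
wrist_force: [1.3, -0.3, -0.4]
gripper_width: 0.0079
grip_force: 20.0
```

```bash
python3 -m crank '[[[0,0,0,-0.05,0,0,0],[0,0,0,-0.05,0,0,0],[0,0,0,-0.045,0,0,0],[0,0,0,0,0,0,0],[0,0,0,0,0,0,0]]]' >/dev/null; python3 - <<'E'
from h import *
st(); c=camera_model("scene"); im=get_image("scene"); cv2.imwrite("pics/s8.png",im[:,:,::-1])
s=observe(); p=np.array(s["ee_pos"]); Q=R.from_rotvec(s["tool_rot"])
# tool frame: sign along x(width), y(thick), z down. corners: top at -.019, bottom .081
w=proj(c,Q.apply(np.array([(-.034,0,-.019),(.034,0,-.019),(.034,0,.081),(-.034,0,.081)]))+p); print(w.round(1).tolist())
x0,y0=(w.min(0)-12).astype(int); x1,y1=(w.max(0)+12).astype(int)
k=cv2.inRange(cv2.cvtColor(im[y0:y1,x0:x1],cv2.COLOR_RGB2HSV),(20,150,90),(34,255,255))
cn=max(cv2.findContours(k,cv2.RETR_EXTERNAL,cv2.CHAIN_APPROX_NONE)[0],key=cv2.contourArea)[:,0]+[x0,y0]
for d in((-1,-1),(1,-1),(1,1),(-1,1)): print(cn[np.argmax(cn@np.array(d))])
plan([.4691,-.0118,.30],1.31,0,n=8)
E
```

```text
t 18.62 p [ 0.5851 -0.347   0.296 ] yaw 1.7705 z [ 0.005 -0.002 -1.   ] F [ 0.1  0.7 -0.9] w 0.0083 g 20.0
[[231.4, 238.9], [250.4, 218.8], [255.6, 255.8], [238.3, 276.9]]
[238 230]
[251 219]
[240 276]
[238 275]
8 rows
[[[0, 0.0439, -0.0059, -0.0007, 0.03, 0.0, 3.3], [0, 0.0435, -0.0084, -0.0007, 0.03, 0.0, 3.3], [0, 0.0429, -0.0109, -0.0007, 0.03, 0.0, 3.3], [0, 0.0422, -0.0133, -0.0007, 0.03, 0.0, 3.3], [0, 0.0414, -0.0157, -0.0007, 0.03, 0.0, 3.3]]]
[[[0, 0.0404, -0.0181, -0.0006, 0.03, 0.0, 3.3], [0, 0.0393, -0.0204, -0.0006, 0.03, 0.0, 3.3], [0, 0.0381, -0.0226, -0.0006, 0.03, 0.0, 3.3]]]
```

The held sign's corners match the model within a pixel. I'll carry it over the channel.

```bash
python3 -m crank '[[[0,0.044,-0.006,-0.001,0,0,3.3],[0,0.0435,-0.0085,-0.001,0,0,3.3],[0,0.043,-0.011,-0.001,0,0,3.3],[0,0.042,-0.0135,-0.001,0,0,3.3],[0,0.0415,-0.016,0,0,0,3.3]]]' >/dev/null
python3 -m crank '[[[0,0.0405,-0.018,0,0,0,3.3],[0,0.0395,-0.0205,0,0,0,3.3],[0,0.038,-0.0225,0,0,0,3.3],[0,0,0,0,0,0,0],[0,0,0,0,0,0,0]]]' >/dev/null
python3 - <<'E'
from h import *
import pickle
st(); c=camera_model("wrist"); im=get_image("wrist"); pickle.dump(c,open("w9.pkl","wb")); cv2.imwrite("pics/w9.png",im[:,:,::-1])
s=observe(); p=np.array(s["ee_pos"]); Q=R.from_rotvec(s["tool_rot"])
print("sign",proj(c,Q.apply(np.array([(.034,-.004,-.019),(.034,.004,-.019),(.034,-.004,.081),(.034,.004,.081),(-.034,0,.081)]))+p,True).round(1).tolist())
A=R.from_euler('z',-.2609); o=np.array([.4691,-.0118,.195])
print("chan",proj(c,A.apply(np.array([(-.0135,.04,-.028),(.0135,.04,-.028),(-.0055,.036,-.039),(.0055,.036,-.039),(0,-.036,-.039)]))+o,True).round(1).tolist())
hsv=cv2.cvtColor(im,cv2.COLOR_RGB2HSV)
k=cv2.inRange(hsv,(18,110,50),(36,255,255))
for r in range(60,230,6):
    x=np.where(k[r,290:350])[0]+290; g=np.where((hsv[r,270:370,1]<50))[0]+270
    print(r,(x.min(),x.max(),len(x)) if len(x) else None,(g.min(),g.max(),len(g)) if len(g) else None)
plan([.4691,-.0118,.30],1.31,0,n=1)
E
```

```text
t 19.93 p [ 0.4689 -0.0125  0.2986] yaw 1.3109 z [ 0.005 -0.003 -1.   ] F [-0.5 -0.4 -0.6] w 0.0077 g 20.0
sign [[308.7, 207.6], [326.7, 207.6], [312.0, 171.0], [322.5, 171.0], [317.1, 253.4]]
chan [[301.0, 154.3], [330.5, 154.3], [310.0, 157.1], [321.5, 157.1], [315.7, 228.6]]
60 (np.int64(293), np.int64(349), 30) None
66 (np.int64(291), np.int64(346), 38) None
72 (np.int64(296), np.int64(349), 36) None
78 (np.int64(290), np.int64(349), 37) None
84 (np.int64(291), np.int64(346), 38) None
90 (np.int64(291), np.int64(346), 33) None
96 (np.int64(290), np.int64(349), 33) None
102 (np.int64(293), np.int64(349), 34) None
108 (np.int64(290), np.int64(349), 35) None
114 (np.int64(290), np.int64(349), 32) None
120 (np.int64(290), np.int64(349), 43) None
126 (np.int64(291), np.int64(349), 33) None
132 (np.int64(290), np.int64(348), 40) None
138 (np.int64(290), np.int64(346), 37) None
144 (np.int64(290), np.int64(348), 38) None
150 (np.int64(290), np.int64(347), 24) None
156 (np.int64(290), np.int64(349), 26) (np.int64(306), np.int64(328), 23)
162 (np.int64(290), np.int64(349), 18) (np.int64(3
[... 188 characters left out ...]
, np.int64(349), 40) (np.int64(306), np.int64(327), 7)
186 (np.int64(290), np.int64(323), 25) (np.int64(306), np.int64(369), 49)
192 (np.int64(293), np.int64(324), 24) (np.int64(306), np.int64(369), 47)
198 (np.int64(290), np.int64(324), 26) (np.int64(306), np.int64(369), 46)
204 (np.int64(290), np.int64(349), 46) (np.int64(326), np.int64(327), 2)
210 (np.int64(290), np.int64(349), 45) (np.int64(306), np.int64(327), 3)
216 (np.int64(291), np.int64(349), 42) (np.int64(306), np.int64(327), 3)
222 (np.int64(290), np.int64(347), 44) (np.int64(306), np.int64(327), 4)
228 (np.int64(290), np.int64(348), 42) (np.int64(306), np.int64(327), 4)
1 rows
[[[0, 0.0011, -0.0005, -0.0012, 0.34, 0.08, -0.0]]]
```

```bash
python3 - <<'E'
import cv2,numpy as np
im=cv2.imread("pics/w9.png"); hsv=cv2.cvtColor(im,cv2.COLOR_BGR2HSV)
for r in list(range(148,166,2))+list(range(166,182,2))+list(range(184,216,6)):
    print(r," ".join("%d/%d/%d"%tuple(hsv[r,c]) for c in range(303,332,2)))
E
```

```text
148 18/116/195 18/116/196 18/118/199 17/117/196 17/117/189 17/116/182 17/115/179 17/117/178 18/115/184 18/118/184 18/117/179 18/116/184 17/117/188 18/118/190 18/116/189
150 17/115/187 18/116/195 18/116/198 17/108/168 17/103/149 17/101/144 17/102/143 17/101/142 18/103/144 17/101/146 17/102/143 17/103/146 17/112/169 18/117/190 17/117/190
152 18/117/183 18/117/190 17/108/168 13/24/73 120/4/65 150/4/67 0/0/66 90/4/67 165/8/68 150/4/66 150/8/64 135/8/64 17/97/134 17/115/188 18/118/190
154 18/116/182 17/105/158 0/13/80 120/8/67 135/7/72 135/6/80 120/6/81 110/10/80 120/6/80 120/3/80 130/10/76 120/8/67 13/28/83 18/92/141 18/117/189
156 18/117/183 17/104/154 130/10/76 135/8/68 135/7/71 120/6/81 120/6/81 120/9/81 120/6/80 120/6/82 120/7/77 130/11/68 135/7/75 17/86/139 18/117/190
158 17/117/185 17/102/152 130/10/76 120/4/68 120/4/65 130/10/79 120/9/82 120/6/81 120/6/81 120/6/81 135/7/75 135/8/67 0/3/75 17/87/138 17/118/190
160 17/117/188 17/101/151 130/10/76 135/8/68 120/4/64 130/10/78 120/6/82 120/6/81 130/9/81 120/6/82 120/7/75 135/8/67 150/3/74 17/87/138 17/117/191
162 18/117/190 17/102/152 
[... 1732 characters left out ...]
5/83 24/211/86 17/16/113 135/10/107 135/7/78 130/10/78
196 18/115/217 17/86/199 12/9/147 25/240/84 25/255/83 25/255/83 25/255/83 25/255/83 25/255/83 25/255/83 25/255/83 18/24/106 130/9/88 150/3/77 135/7/78
202 18/117/209 17/85/197 23/90/130 25/255/103 25/255/104 25/255/103 25/255/104 25/255/103 25/255/103 25/255/103 25/255/103 23/115/111 170/6/119 17/113/178 18/117/186
208 18/117/198 17/84/191 23/57/126 25/255/103 25/255/104 25/255/103 25/255/103 25/255/104 25/255/103 25/255/103 25/255/103 22/95/105 14/30/94 17/113/183 17/117/188
214 18/116/200 17/85/184 23/58/127 25/255/103 25/255/104 24/255/103 24/255/103 25/255/103 25/255/103 25/255/103 25/255/103 22/80/111 11/26/109 18/115/189 17/117/191
```

From the wrist pixels, the sign's end face sits at columns 311–321.5 (row 167). The channel spans 306.3–327.8, with its end at row 151.5. Relative to the model, I need about +1.3 mm along tool y and nothing along x. I'll shift and descend gently.

```bash
python3 -m crank '[[[0,0,0.0013,0.015,0.2,0,0],[0,0,0,0.015,0.1,0,0],[0,0,0,0.009,0,0,0],[0,0,0,0,0,0,0]]]'
python3 -m crank '[[[0,0,0,0.006,0,0,0],[0,0,0,0.005,0,0,0],[0,0,0,0,0,0,0]]]'
python3 -m crank '[[[0,0,0,0.004,0,0,0],[0,0,0,0.003,0,0,0],[0,0,0,0,0,0,0]]]'; python3 -c "
from h import *
st()"
```

```text
time: 20.48
ee_pos: [0.47, -0.0128, 0.2594]
tool_rot: [2.492, 1.913, -0.002]
wrist_force: [0.9, 0.8, -0.5]
gripper_width: 0.008
grip_force: 20.0
time: 20.85
ee_pos: [0.4705, -0.0127, 0.2494]
tool_rot: [2.49, 1.913, 0.0]
wrist_force: [0.3, 0.6, -1.4]
gripper_width: 0.0079
grip_force: 20.0
time: 21.22
ee_pos: [0.4705, -0.0127, 0.2424]
tool_rot: [2.49, 1.912, 0.0]
wrist_force: [-0.3, -0.0, -0.8]
gripper_width: 0.0077
grip_force: 20.0
t 21.23 p [ 0.4705 -0.0127  0.2424] yaw 1.3097 z [ 0.001 -0.001 -1.   ] F [-0.3 -0.  -0.8] w 0.0077 g 20.0
```

```bash
for i in 1; do python3 -m crank '[[[0,0,0,0.004,0,0,0],[0,0,0,0.003,0,0,0],[0,0,0,0,0,0,0]]]'; done | grep -E "ee_pos|wrist"
python3 -m crank '[[[0,0,0,0.004,0,0,0],[0,0,0,0.003,0,0,0],[0,0,0,0,0,0,0]]]' | grep -E "ee_pos|wrist"
```

```text
ee_pos: [0.4709, -0.0128, 0.2358]
wrist_force: [-1.2, -0.8, 2.1]
ee_pos: [0.4704, -0.0128, 0.2281]
wrist_force: [0.1, -1.3, -1.7]
```

```bash
python3 -m crank '[[[0,0,0,0.003,0,0,0],[0,0,0,0.002,0,0,0],[0,0,0,0,0,0,0]]]' | grep -E "ee_pos|wrist"
```

```text
ee_pos: [0.4706, -0.0128, 0.2234]
wrist_force: [-0.2, -1.4, -1.8]
```

The sign is about 14 mm into the channel with almost no force. I'll continue in fine steps to the floor.

```bash
python3 -m crank '[[[0,0,0,0.002,0,0,0],[0,0,0,0.001,0,0,0],[0,0,0,0,0,0,0]]]' | grep -E "ee_pos|wrist"
python3 -m crank '[[[0,0,0,0.002,0,0,0],[0,0,0,0,0,0,0]]]' | grep -E "ee_pos|wrist"
python3 -m crank '[[[0,0,0,0.0015,0,0,0],[0,0,0,0,0,0,0]]]' | grep -E "ee_pos|wrist"
```

```text
ee_pos: [0.4707, -0.0128, 0.2206]
wrist_force: [0.0, -0.9, -0.9]
ee_pos: [0.4707, -0.0128, 0.2185]
wrist_force: [-0.6, -1.2, -0.2]
ee_pos: [0.4707, -0.0128, 0.2171]
wrist_force: [-0.5, -0.2, -0.9]
```

```bash
python3 -m crank '[[[0,0,0,0.0015,0,0,0],[0,0,0,0,0,0,0]]]' | grep -E "ee_pos|wrist"
python3 -m crank '[[[0,0,0,0.0015,0,0,0],[0,0,0,0,0,0,0]]]' | grep -E "ee_pos|wrist"
python3 -m crank '[[[0,0,0,0.0015,0,0,0],[0,0,0,0,0,0,0]]]' | grep -E "ee_pos|wrist"
```

```text
ee_pos: [0.4709, -0.0129, 0.2156]
wrist_force: [-0.0, -0.6, 1.2]
ee_pos: [0.471, -0.013, 0.2145]
wrist_force: [-0.4, -0.2, 3.3]
ee_pos: [0.4712, -0.0129, 0.2134]
wrist_force: [-2.2, 0.5, 8.3]
```

Floor contact came at TCP z of about 0.2155, which puts the sign's lower edge at about 0.134. That matches the expected drooped floor height. I'll unload, open, withdraw and verify.

```bash
python3 -m crank '[[[0,0,0,-0.0015,0,0,0],[0,0,0,0,0,0,0],[30,0,0,0,0,0,0],[30,0,0,0,0,0,0],[30,0,0,0,0,0,0]]]' | grep -E "ee_pos|wrist|width"
python3 -m crank '[[[30,0,0,-0.02,0,0,0],[30,0,0,-0.03,0,0,0],[30,0,0,-0.04,0,0,0],[30,0,0,0,0,0,0],[30,0,0,0,0,0,0]]]' | grep -E "ee_pos|wrist|width"
python3 - <<'E'
from h import *
st(); 
c=camera_model("scene"); im=get_image("scene"); cv2.imwrite("pics/s10.png",im[:,:,::-1])
A=R.from_euler('z',-.2609); o=np.array([.4709,-.0119,.1346])
for z in(0,.1): print(proj(c,A.apply(np.array([(0,-.034,z),(0,.034,z)]))+o).round(1).tolist())
hsv=cv2.cvtColor(im,cv2.COLOR_RGB2HSV)
for n,lo,hi in(("yellow",(22,150,90),(34,255,255)),("red",(0,190,80),(6,255,255)),("blue",(105,150,60),(125,255,255))):
    for tag,I in(("now",hsv),("was",cv2.cvtColor(cv2.imread("pics/scene0.png"),cv2.COLOR_BGR2HSV))):
        k=cv2.inRange(I,lo,hi); k[:120]=0; k[:,:190]=0; k[:,420:]=0; N,_,s,ce=cv2.connectedComponentsWithStats(k)
        print(n,tag,[(s[i].tolist(),ce[i].round(0).tolist()) for i in range(1,N) if s[i,4]>60])
# red tab in slot
q=proj(c,A.apply(np.array([(.008,-.011,.021),(.008,.011,.021)]))+[.6285,-.0547,.2]).round(1);print(q.tolist())
k=cv2.inRange(hsv,(0,120,60),(8,255,255))[185:225,325:355]; print(np.argwhere(k)[:30].tolist())
E
```

```text
ee_pos: [0.4706, -0.0127, 0.2139]
wrist_force: [-0.3, -0.1, -0.3]
gripper_width: 0.0261
ee_pos: [0.4702, -0.0126, 0.3036]
wrist_force: [-0.1, 0.0, 0.1]
gripper_width: 0.0265
t 25.23 p [ 0.4702 -0.0126  0.3036] yaw 1.3097 z [ 0.001 -0.001 -1.   ] F [-0.1  0.   0.1] w 0.0265 g 0.0
[[291.6, 208.1], [309.8, 199.3]]
[[289.7, 178.4], [309.0, 170.1]]
yellow now [([289, 172, 22, 30, 260], [299.0, 186.0]), ([275, 271, 18, 29, 202], [283.0, 286.0]), ([275, 330, 17, 35, 202], [284.0, 347.0])]
yellow was [([275, 271, 18, 30, 216], [283.0, 286.0]), ([244, 291, 19, 45, 227], [251.0, 311.0]), ([275, 330, 17, 35, 194], [284.0, 347.0])]
red now [([389, 189, 31, 30, 548], [406.0, 204.0]), ([224, 284, 18, 21, 68], [232.0, 294.0])]
red was [([389, 189, 31, 29, 543], [406.0, 204.0]), ([224, 284, 18, 21, 73], [232.0, 294.0])]
blue now [([391, 120, 29, 20, 212], [406.0, 130.0])]
blue was [([391, 120, 29, 20, 178], [404.0, 129.0]), ([203, 278, 19, 20, 65], [212.0, 288.0])]
[[338.2, 206.6], [344.5, 203.3]]
[[16, 5], [16, 6], [17, 5], [17, 6], [17, 19], [17, 20], [18, 5], [18, 6], [18, 18], [18, 19], [18, 20], [19, 5], [19, 6], [19, 18], [19, 19]]
```

```bash
python3 - <<'E'
from h import *
for f in("scene0","s10"):
    k=cv2.inRange(cv2.cvtColor(cv2.imread(f"pics/{f}.png"),cv2.COLOR_BGR2HSV),(105,120,40),(125,255,255))[270:325,195:235]; a=np.argwhere(k); print(f,len(a),a.min(0),a.max(0),a.mean(0).round(1))
E
```

```text
scene0 95 [7 8] [41 27] [19.5 16.3]
s10 69 [8 8] [27 26] [17.8 17. ]
```

The blue sign is unmoved; only its shading changed. Handing in the job.

```bash
python3 -c "
from rig import *
print(finish_job())"
```

```text
the job is handed in; nothing more can be done
None
```

The sign arm is hooked in the topmost slots with its red lock tab snapped out, and the yellow sign stands upright on the channel floor. I handed the job in at about 25 s, with no verdict returned.

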